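Clear the chips off a slide carrier, load it with pistons and send it to the next station

ROBOT

A 6-joint arm with a two-finger parallel gripper is mounted at the origin on the work surface. World frame = base frame: x ahead of the robot, y to its left, z up, the work surface at z = 0. Lengths are in m, angles in degrees, forces in N, time in s.
With the tool pointing down it reaches from about 0.25 to 0.725 m from the base axis. Payload 9.7 kg.
Tool frame: the origin (TCP) lies on the centre line of the jaws, within the pads' length; the fingertips stand tip_extent ahead of it and the grasp point (between the pads) lies 3 mm ahead of it (tip_extent is the distance from the TCP to the fingertips, in m); z points along the fingers, y is the line along which they close (so a half turn about z gives the same grasp; the last joint's range is limited). The gripper opens to 85 mm and grips with 20 to 120 N. Pads are 22 mm wide; open, the fingers measure 114 mm over their backs; the gripper's body (76 mm by 85 mm) begins 54 mm behind the grasp point. The pads swing forward as they close: fully open they stand 13 mm farther back than shut.
Start: joints at [-65.604, 4.979, 10.078, 95.1, 0, 90], TCP at [0.227, -0.501, 0.253] pointing down, gripper open.
Joint ranges: [-179.16, 179.16], [-48.56, 103.87], [-65.8, 70.77], [-126.05, 130.52], [-82.76, 87.17], [-180, 180]. Speed limits (degrees/s): [127.2, 127.2, 147.25, 180, 180, 180].

INTERFACE

Orientations are given as [roll, pitch, yaw] about the fixed x, y, z axes, in that order (R = Rz(yaw) Ry(pitch) Rx(roll)).
In Python, from workcell import * gives the robot as it stands.
- The arm moves only by the tool servo_tool, never from a script. Its argument "rows" is a list of rows, each an object with "offset": the shift along the tool's x, y, z as a fraction of full scale, a list of three; "yaw": the turn about the tool's z as a fraction of full scale; "claw": the closure, from 0 (fully open) to 1 (shut). A call has 1 to 12 rows; each row is the pose to reach, as a shift and turn from the pose commanded when the call began, along the tool's axes at that moment, turning the shorter way round; what a row does not reach only later rows make up. Full scale, the value 1, is 0.1 m for a shift and pi rad for a turn. A row lasts 1/8 s, in which the tool goes at most 62.5 mm and 10.7 degrees, less where a joint would pass 70% of its speed; a pose out of reach is approached as far as the arm can. A call with a number of a shift or a turn outside -1 to 1 is refused whole. A call with a gripper value outside its range is refused whole. The fingers move at their own pace and stop on an object; "squeeze" is the grip in N (left out, the last holds). Time passes only in rows, so rows that repeat a pose let the fingers close. It gives the time, the measured TCP pose, the force, the opening and the grip force at its end, in the units of the state.
- get_obs(): the state, without advancing time (a new reading comes with each control period).
- camera(name): name is "scene" or "top"; returns (picture, depth): 400x640x3 uint8, red, green, blue; 400x640 float32, m along the optical axis (not along the pixel's ray), 0 where there is no reading.
- camera_info(name): a dict with "fx", "fy", "cx", "cy" (pixels), "dist" ([k1, k2, p1, p2, k3] as OpenCV has them; the pictures are not rectified), "cam_to_world" (4x4, takes a point from camera to world coordinates). Camera axes: x right, y up, looking along -z (the intrinsics and any distortion apply to the point x, -y, -z); pixel columns grow to the right and rows downward; lengths in m; the calibration is good to about 2 mm. A picture is of the moment at which its call begins. camera_info takes no time and is no camera call.
- job_done(): hands the job in; it is judged then, once.
The state is a dict: "time": time; "q": joint angles; "qd": joint speeds; "joint_efforts": joint torques, N m; "ee_pos": TCP position; "tcp_rot": TCP orientation; "wrist_force": force on the tool from outside, world axes, zero at the start; "torque": the same for the moment, N m; "opening": finger opening in m; "grasp_force": force on a finger pad.
Only numpy, scipy, OpenCV 4.12 (cv2) and the standard library are available. Lean on these libraries where they do the work, as an engineer would, in place of code of your own. Each camera call takes 0.05 s, during which the arm holds its last target. There are 200 camera calls.

TASK

Pick up the scraper block from its rubber pad and use it to wipe every metal chip off the carrier plate into the chip trough along the plate's far edge (never touch chips lying on the plate with the fingers), then stand the scraper back on its pad. Next stand every piston from the bench upright and wholly on the cleared plate while the carrier is still at its loading station, and finally push the loaded carrier by its lug along the rail until it is fully home against the end stop, leaving the ring gauge, the brush and the tin alone throughout.

Things in the scene. Friction and masses are not known exactly. Their poses are not given: they have to be found in the camera images.
- slide_base: fixed grey rail slide on the bench. Origin on the bench, below the middle of the carrier plate at the loading station. x runs across the rail away from the robot (towards the trough), y along the rail towards the end stop, z up. The bed is 116 wide in x (x -58 to +58) and runs from y = -145 to +285, 30 high with its rails; the end stop block at y = +267 to +285 is 48 high (sizes in mm)
- carrier (a joint): position of the carrier along the rail in m: 0 at the loading station, where it starts, 0.150 hard against the end stop. It slides with about 2.5 N of friction and stays where it is left; it cannot move any other way
- carrier_top (a point): centre of the top face of the carrier's flat dark steel plate, 50 above the bench, axes as slide_base; moves with the carrier. Plate: 110 (x) by 230 (y), no rims. A bright aluminium push lug, 40 wide in x and 12 thick, stands beyond the plate's -y end, its outer face at y = -137 from here, its top 45 above the plate; push on that outer face towards +y (sizes in mm)
- trough (a point): centre of the inner floor of the blue-painted chip trough fixed to the slide_base, 4 above the bench, axes as slide_base, 92 beyond the plate's centre line. Inside 73 (x) by 292 (y); its near wall is tucked under the plate's far edge (top 14 below the plate's top), the far wall's top is 10 higher than the plate's top; what is wiped over the plate's +x edge falls into it (sizes in mm)
- pad: fixed black rubber pad on the bench where the scraper lives, 90 (x) by 140 (y) by 4 thick. Origin at the centre of its underside on the bench (sizes in mm)
- scraper: loose scraper block, 180 g, stands upright on its foot; origin at the centre of its underside. Grey foot 30 (x) by 64 (y) by 25 high, wooden grip on top 22 (x) by 46 (y), from 25 to 75 high. Grip it across x. The long foot edge (along y) wipes (sizes in mm)
- chip0: loose bent steel chip, about 19 by 11 by 7 high, 10 g, starts on the carrier plate; origin at the centre of its underside. Four to six chips are there (sizes in mm)
- chip1: another chip like chip0, may be absent (sizes in mm)
- chip2: another chip like chip0, may be absent (sizes in mm)
- chip3: another chip like chip0, may be absent (sizes in mm)
- chip4: another chip like chip0, may be absent (sizes in mm)
- chip5: another chip like chip0, may be absent (sizes in mm)
- piston0: loose metal piston, a plain cylinder 52 in diameter and 50 high with dark ring grooves near its top, standing upright, 170 to 350 g; origin at the centre of its underside. Two or three pistons start on the bench (sizes in mm)
- piston1: another piston like piston0, may be absent (sizes in mm)
- piston2: another piston like piston0, may be absent (sizes in mm)
- ring_gauge: bystander: loose dark steel ring, 70 outside diameter, 18 high, lying flat; origin at the centre of its underside (sizes in mm)
- brush: bystander: loose hand brush lying on the bench; origin on its underside, handle towards its -x (sizes in mm)
- tin: bystander: loose blue tin, 60 in diameter, 85 high; origin at the centre of its underside (sizes in mm)
Mind the look-alikes: they are no part of the job. Leave any blue, purple or red look-alike of the piston0 alone.

How it is judged:
By the outcome, as a careful person would: the job done as asked, in the order asked, and still so for the second after the job is handed in, with the robot touching nothing.
Of chip0, chip1, chip2, chip3, chip4, chip5 only 4 to 6 are there at a start; the rules pass over those that are not, and their reading is None.
Of piston0, piston1, piston2 only 2 to 3 are there at a start; the rules pass over those that are not, and their reading is None.
At some moment in a run one of piston0, piston1, piston2, scraper may be knocked a few centimetres aside while the robot is not near it.
It also fails if it takes over 210 s, if anything falls off the work surface, if the arm or the gripper's body presses on something with over 40 N, if the wrist force passes 120 N, or if a joint passes its speed limit or range.

## Working session

There is one attempt and no reset: what is moved stays moved. The work goes in short steps, Python scripts to look and compute and a tool call to move; the robot and the scene stay as the last step left them, time stands still between calls to the robot, and variables do not carry over. Pictures are saved under pics/ and viewed, at most 14 in all, crops included, and the job is handed in when it is done.

Besides the shell and the picture viewer there is one more tool, called after "Request:" in YAML: its name, and indented under it one key for each argument. servo_tool: Moves the arm, as the interface text tells. Its arguments: {"type":"object","properties":{"rows":{"type":"array"},"squeeze":{"type":"number"}},"required":["rows"]}

```bash
ls; mkdir -p pics
python3 - <<'E'
from workcell import *
import cv2, numpy as np
o=get_obs(); print({k:np.round(v,3) for k,v in o.items()})
for n in("scene","top"):
    p,d=camera(n); cv2.imwrite(f"pics/{n}0.png",cv2.cvtColor(p,cv2.COLOR_RGB2BGR)); np.savez(f"{n}0.npz",p=p,d=d)
    print(n,camera_info(n), (d>0).mean())
E
```

```text
pics
{'time': np.float64(0.0), 'q': array([-65.603,   5.012,  10.035,  95.1  ,  -0.   ,  90.002]), 'qd': array([-0.016, -0.122, -0.053,  0.093, -0.057, -0.023]), 'joint_efforts': array([ 0.000e+00, -5.204e+01,  4.648e+01,  1.600e-02,  0.000e+00,
        0.000e+00]), 'ee_pos': array([ 0.227, -0.501,  0.253]), 'tcp_rot': array([-179.923,    0.   ,   24.396]), 'wrist_force': array([-0.567, -0.496, -0.073]), 'torque': array([ 0.025, -0.038, -0.023]), 'grasp_force': np.float64(0.0), 'opening': np.float64(0.085)}
scene {'fx': 426.8604961159366, 'fy': 426.8604961159366, 'cx': 312.92079051278813, 'cy': 201.63520840299512, 'dist': array([-0.05082186,  0.        ,  0.        ,  0.        ,  0.        ]), 'cam_to_world': array([[-0.83545982, -0.33887687,  0.43263075,  0.99770487],
       [ 0.54923794, -0.54147772,  0.63650574,  0.77379165],
       [ 0.01856283,  0.76939219,  0.63850691,  0.7815257 ],
       [ 0.        ,  0.        ,  0.        ,  1.        ]])} 0.99577734375
top {'fx': 470.3803523246684, 'fy': 470.3803523246684, 'cx': 315.8122356692801, 'cy': 202.80225725759715, 'dist': array([-0.1429919,  0.       ,  0.       ,  0.       ,  0.       ]), 'cam_to_world': array([[ 9.25280791e-05,  9.86726476e-01, -1.62391049e-01,
         2.43873792e-01],
       [-9.99983593e-01,  1.02140153e-03,  5.63650140e-03,
         4.57471817e-02],
       [ 5.72755163e-03,  1.62387863e-01,  9.86710382e-01,
         1.53749972e+00],
       [ 0.00000000e+00,  0.00000000e+00,  0.00000000e+00,
         1.00000000e+00]])} 0.99602734375
```

View pics/top0.png

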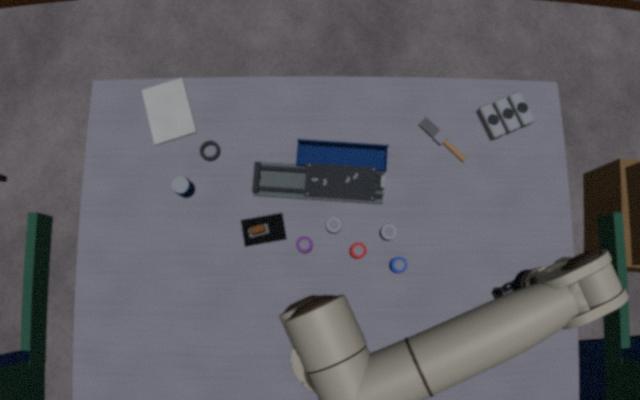

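View pics/scene0.png

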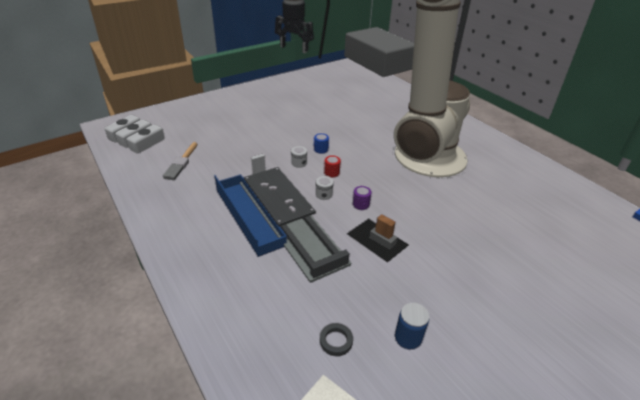

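The top view shows the plate at about (343,183) with light chips and the lug at (383,187). The trough is at (342,154) and the end stop at (254,180). The scraper's orange grip is at (258,230) on the black pad.

Candidates for the piston: grey (334,225), grey (388,232), purple (304,245), red (358,250), blue (398,265) and the tin (182,186). I choose the two grey ones. A close crop should confirm this.

```bash
cat > h.py <<'E'
from workcell import *
import cv2, numpy as np
I={n:camera_info(n) for n in("scene","top")}
def K(n): i=I[n]; return np.array([[i["fx"],0,i["cx"]],[0,i["fy"],i["cy"]],[0,0,1.]])
def ray(n,uv):
    u=cv2.undistortPoints(np.array(uv,float).reshape(-1,1,2),K(n),I[n]["dist"]).reshape(-1,2)
    T=I[n]["cam_to_world"]; d=np.c_[u[:,0],-u[:,1],-np.ones(len(u))]@T[:3,:3].T
    return T[:3,3],d
def plane(n,uv,z):
    o,d=ray(n,uv); return o+d*((z-o[2])/d[:,2])[:,None]
def tri(uvs,uvt):
    (o1,d1),(o2,d2)=ray("scene",uvs),ray("top",uvt); r=[]
    for a,b in zip(d1,d2):
        s=np.linalg.lstsq(np.c_[a,-b],o2-o1,rcond=None)[0]; p,q=o1+a*s[0],o2+b*s[1]
        r.append(np.r_[(p+q)/2,np.linalg.norm(p-q)])
    return np.array(r)
def proj(n,P):
    T=I[n]["cam_to_world"]; c=(np.atleast_2d(P)-T[:3,3])@T[:3,:3]; c=c*[1,-1,-1]
    return cv2.projectPoints(c.reshape(-1,1,3),np.zeros(3),np.zeros(3),K(n),I[n]["dist"])[0].reshape(-1,2)
def cloud(n,d):
    v,u=np.mgrid[:400,:640]; o,r=ray(n,np.c_[u.ravel(),v.ravel()])
    return (o+r*d.reshape(-1,1)).reshape(400,640,3)   # r has unit depth
def snap(tag,names=("scene","top")):
    out={}
    for n in names:
        p,d=camera(n); np.savez(f"{n}{tag}.npz",p=p,d=d); out[n]=(p,d)
    return out
def crop(p,x0,y0,x1,y1,k,f):
    cv2.imwrite(f,cv2.cvtColor(cv2.resize(p[y0:y1,x0:x1],None,fx=k,fy=k,interpolation=cv2.INTER_CUBIC),cv2.COLOR_RGB2BGR))
E
python3 - <<'E'
from h import *
T=np.load("top0.npz");S=np.load("scene0.npz")
crop(T["p"],230,132,420,274,4.2,"pics/topc.png")
crop(S["p"],205,125,415,280,3.8,"pics/scec.png")
C=cloud("top",T["d"])
for uv in [(334,225),(388,232),(258,230),(383,187),(343,190),(342,154),(245,240),(300,300),(182,186)]: print(uv,C[uv[1],uv[0]].round(4))
E
```

```text
(334, 225) [ 0.4177 -0.0209  0.0453]
(388, 232) [ 0.3949 -0.1934  0.0466]
(258, 230) [0.3984 0.2184 0.0731]
(383, 187) [ 0.5319 -0.1734  0.0942]
(343, 190) [ 0.53   -0.0502  0.0531]
(342, 154) [ 0.6627 -0.0512  0.0052]
(245, 240) [0.3719 0.2675 0.0124]
(300, 300) [0.1871 0.0828 0.185 ]
(182, 186) [0.5366 0.4631 0.0852]
```

View pics/topc.png

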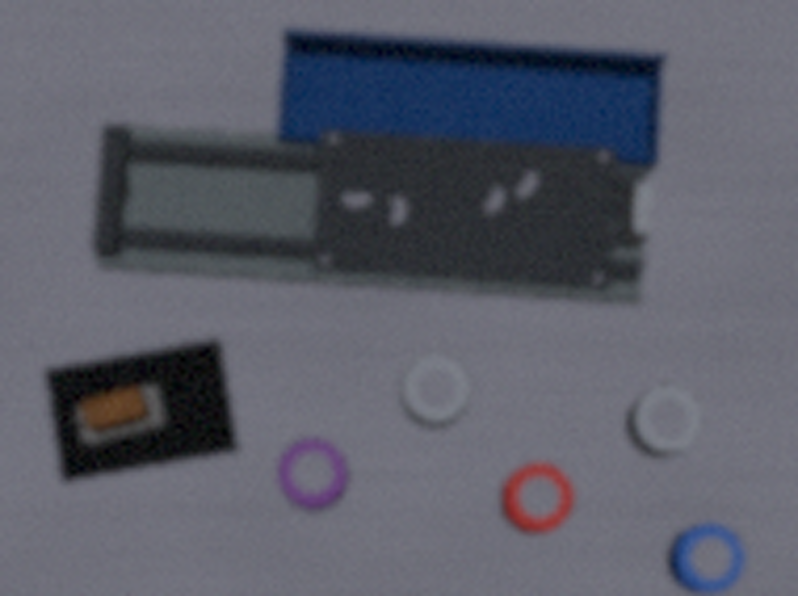

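View pics/scec.png

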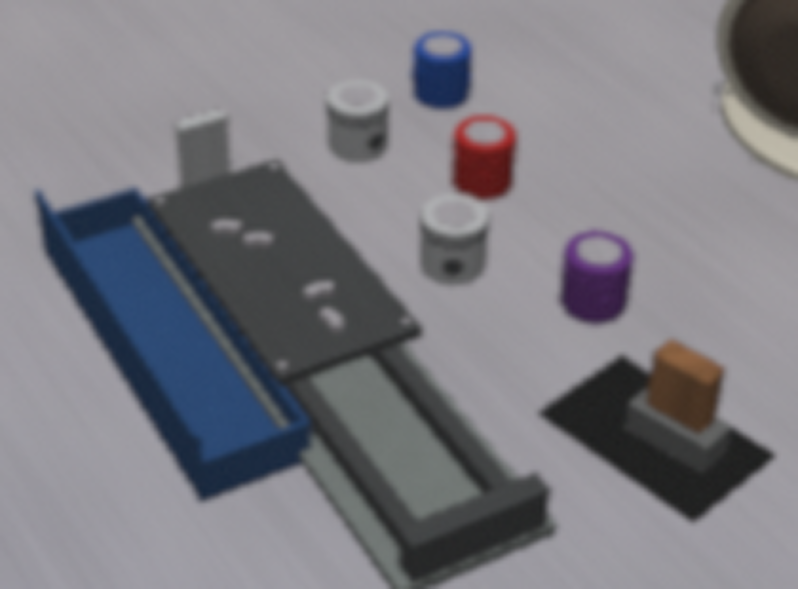

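The crops confirm two light-grey pistons: top crop (437,388) and (667,420), scene crop (455,214) and (358,97). There are four chips on the plate, with screws at its corners. The scraper is upright on its pad, its grip top at top crop (114,405) and scene crop (690,358). Next I triangulate these.

Run:
```python
import workcell; print([x for x in dir(workcell) if not x.startswith('__')])
from h import *
T=np.load("top0.npz");S=np.load("scene0.npz")
t=lambda a:np.array(a)/4.2+[230,132]-.4
s=lambda a:np.array(a)/3.8+[205,125]-.4
names="screwEF screwEN screwLF screwLN p0 p1 grip".split()
tt=t([(333,138),(324,260),(604,155),(598,277),(437,388),(667,420),(113,404)])
ss=s([(283,366),(406,321),(160,201),(276,165),(455,213),(358,97),(688,357)])
R=tri(ss,tt)
for n,r in zip(names,R): print(n,r.round(4))
sc=R[:4,:3]; c=sc.mean(0); yv=(sc[0]+sc[1]-sc[2]-sc[3]); th=np.degrees(np.arctan2(-yv[0],yv[1]))
xv=sc[0]+sc[2]-sc[1]-sc[3]; print("plate c",c,"theta from y",th,"from x",np.degrees(np.arctan2(xv[1],xv[0])), np.linalg.norm(yv)/2,np.linalg.norm(xv)/2)
# chips: bright inside plate, both views
C=cloud("top",T["d"])
for n,F in(("top",T),("scene",S)):
    g=F["p"].min(2).astype(int)
    poly=np.zeros((400,640),np.uint8); q=tt[[0,1,3,2]] if n=="top" else ss[[0,1,3,2]]
    cv2.fillConvexPoly(poly,q.round().astype(int),1); poly=cv2.erode(poly,np.ones((5,5)))
    m=((g>110)&(poly>0)).astype(np.uint8)
    k,l,st,ce=cv2.connectedComponentsWithStats(m)
    for i in range(1,k):
        if st[i,4]>2: print(n,"chip",st[i,4],plane(n,[ce[i]],.054)[0].round(4))
    p=F["p"].astype(int); m=((p[...,0]-p[...,2]>35)&(p[...,0]>p[...,1]+20)&(p[...,0]<190)).astype(np.uint8)
    x0,y0,x1,y1=(235,205,290,250) if n=="top" else (365,205,400,250)
    mm=np.zeros_like(m); mm[y0:y1,x0:x1]=m[y0:y1,x0:x1]
    pts=np.argwhere(mm)[:,::-1]; D=cloud(n,F["d"])
    P=D[pts[:,1],pts[:,0]]; P=P[P[:,2]>.07].astype(np.float32)
    r=cv2.minAreaRect(P[:,:2]*1000); print(n,"grip",len(P),r,P.mean(0),np.percentile(P[:,2],[50,95]))
```

```text
['PlanningError', 'camera', 'camera_info', 'get_obs', 'job_done', 'tip_extent']
screwEF [6.156e-01 5.990e-02 4.690e-02 3.000e-04]
screwEN [0.52   0.066  0.0473 0.0014]
screwLF [ 6.024e-01 -1.504e-01  4.740e-02  5.000e-04]
screwLN [ 0.5057 -0.1434  0.049   0.0011]
p0 [ 4.207e-01 -1.960e-02  4.720e-02  1.000e-04]
p1 [ 0.3968 -0.1953  0.046   0.0013]
grip [0.4045 0.2229 0.0781 0.0007]
plate c [ 0.56094338 -0.04197637  0.04767897] theta from y -3.7419853874142053 from x -3.9155717239672776 0.21033513100685858 0.09641756741030505
top grip 86 ((402.8389892578125, 222.01019287109375), (20.005393981933594, 40.676658630371094), 18.128297805786133) [0.40262648 0.22196312 0.07772956] [0.07839994 0.08317996]
scene chip 13 [ 0.5769 -0.0904  0.054 ]
scene chip 10 [ 0.5641 -0.0658  0.054 ]
scene chip 17 [0.5581 0.0085 0.054 ]
scene chip 19 [0.5656 0.0413 0.054 ]
scene grip 121 ((688.7716674804688, 501.727783203125), (822.2909545898438, 40.887115478515625), 44.215572357177734) [0.41201067 0.23166868 0.08208705] [0.07688262 0.07934969]
```

Run:
```python
from h import *
print("tip_extent",tip_extent)
F=np.load("top0.npz");p=F["p"].astype(int)
big=cv2.resize(F["p"][205:255,232:292],None,fx=8,fy=8,interpolation=cv2.INTER_CUBIC).astype(int)
def rect(m,z,lab):
    c=max(cv2.findContours(m.astype(np.uint8),cv2.RETR_EXTERNAL,cv2.CHAIN_APPROX_NONE)[0],key=cv2.contourArea)
    uv=c.reshape(-1,2)/8+[232-.44,205-.44]; P=plane("top",uv,z)[:,:2]; r=cv2.minAreaRect((P*1000).astype(np.float32)); print(lab,r)
o=(big[...,0]-big[...,2]>30); rect(o,.079,"grip")
g=big.min(2); br=(big.max(2)>75)
pm=np.zeros(g.shape,np.uint8)
# pad: dark region filled
d=(big.max(2)<60).astype(np.uint8); c=max(cv2.findContours(d,cv2.RETR_EXTERNAL,cv2.CHAIN_APPROX_NONE)[0],key=cv2.contourArea)
cv2.drawContours(pm,[c],-1,1,-1); rect(pm,.004,"pad")
pe=cv2.erode(pm,np.ones((9,9))); rect(br&(pe>0)|(o),.029,"foot+grip"); rect(br&(pe>0)&~o,.029,"foot")
```

```text
tip_extent 0.022
grip ((402.2591247558594, 222.210693359375), (25.350662231445312, 44.37200164794922), 16.802114486694336)
pad ((408.4049987792969, 209.65859985351562), (85.75253295898438, 135.51986694335938), 10.091144561767578)
foot+grip ((405.0149230957031, 223.99537658691406), (33.499881744384766, 62.50967788696289), 15.403264999389648)
foot ((409.18975830078125, 198.69265747070312), (28.068069458007812, 12.32896614074707), 18.29792594909668)
```

Request:
servo_tool:
  rows:
    - {"offset": [0.767, -0.977, 0], "yaw": 0, "claw": 0}
    - {"offset": [0.767, -0.977, 0], "yaw": 0, "claw": 0}
    - {"offset": [0.767, -0.977, 0], "yaw": 0, "claw": 0}
    - {"offset": [0.767, -0.977, 0], "yaw": 0, "claw": 0}

```text
time: 0.6
ee_pos: [0.2568, -0.3805, 0.2533]
tcp_rot: [180.0, 0.0, 24.4]
wrist_force: [-0.1, -0.2, 0.1]
opening: 0.0855
grasp_force: 0.0
```

Request:
servo_tool:
  rows:
    - {"offset": [0.767, -0.977, 0], "yaw": 0, "claw": 0}
    - {"offset": [0.767, -0.977, 0], "yaw": 0, "claw": 0}
    - {"offset": [0.767, -0.977, 0], "yaw": 0, "claw": 0}
    - {"offset": [0.767, -0.977, 0], "yaw": 0, "claw": 0}

```text
time: 1.1
ee_pos: [0.2863, -0.2605, 0.2532]
tcp_rot: [180.0, 0.0, 24.4]
wrist_force: [0.8, -0.4, -0.3]
opening: 0.0854
grasp_force: 0.0
```

Request:
servo_tool:
  rows:
    - {"offset": [0.767, -0.977, 0], "yaw": 0, "claw": 0}
    - {"offset": [0.767, -0.977, 0], "yaw": 0, "claw": 0}
    - {"offset": [0.767, -0.977, 0], "yaw": 0, "claw": 0}
    - {"offset": [0.767, -0.977, 0], "yaw": 0, "claw": 0}

```text
time: 1.6
ee_pos: [0.3159, -0.14, 0.2531]
tcp_rot: [-180.0, 0.0, 24.4]
wrist_force: [0.5, -0.4, -0.3]
opening: 0.0857
grasp_force: 0.0
```

Request:
servo_tool:
  rows:
    - {"offset": [0.767, -0.977, 0], "yaw": 0, "claw": 0}
    - {"offset": [0.767, -0.977, 0], "yaw": 0, "claw": 0}
    - {"offset": [0.767, -0.977, 0], "yaw": 0, "claw": 0}
    - {"offset": [0.767, -0.977, 0], "yaw": 0, "claw": 0}

```text
time: 2.1
ee_pos: [0.3455, -0.0196, 0.2531]
tcp_rot: [180.0, 0.0, 24.3]
wrist_force: [0.2, 0.1, -0.6]
opening: 0.0854
grasp_force: 0.0
```

Request:
servo_tool:
  rows:
    - {"offset": [0.767, -0.977, 0], "yaw": 0, "claw": 0}
    - {"offset": [0.767, -0.977, 0], "yaw": 0, "claw": 0}
    - {"offset": [0.767, -0.977, 0], "yaw": 0, "claw": 0}
    - {"offset": [0.767, -0.977, 0], "yaw": 0, "claw": 0}

```text
time: 2.6
ee_pos: [0.3751, 0.1005, 0.2531]
tcp_rot: [180.0, 0.1, 24.2]
wrist_force: [0.0, 0.1, 0.1]
opening: 0.0856
grasp_force: 0.0
```

Request:
servo_tool:
  rows:
    - {"offset": [0, 0, 0], "yaw": -0.453, "claw": 0}
    - {"offset": [0, 0, 0], "yaw": -0.453, "claw": 0}
    - {"offset": [0, 0, 0], "yaw": -0.453, "claw": 0}
    - {"offset": [0, 0, 0.5], "yaw": -0.453, "claw": 0}
    - {"offset": [0, 0, 0.5], "yaw": -0.453, "claw": 0}
    - {"offset": [0, 0, 0.5], "yaw": -0.453, "claw": 0}
    - {"offset": [0, 0, 0.5], "yaw": -0.453, "claw": 0}
    - {"offset": [0, 0, 0.5], "yaw": -0.453, "claw": 0}
    - {"offset": [0, 0, 0.5], "yaw": -0.453, "claw": 0}

```text
time: 3.72
ee_pos: [0.375, 0.1003, 0.2035]
tcp_rot: [180.0, 0.0, 105.6]
wrist_force: [-0.3, -0.5, -0.6]
opening: 0.0855
grasp_force: 0.0
```

Request:
servo_tool:
  rows:
    - {"offset": [1.0, 0.614, 0.2], "yaw": 0, "claw": 0}
    - {"offset": [1.0, 0.614, 0.5], "yaw": 0, "claw": 0}
    - {"offset": [1.0, 0.614, 0.5], "yaw": 0, "claw": 0}
    - {"offset": [1.0, 0.614, 0.5], "yaw": 0, "claw": 0}

```text
time: 4.22
ee_pos: [0.4063, 0.2143, 0.1533]
tcp_rot: [-179.9, 0.0, 105.8]
wrist_force: [-0.9, -0.5, 0.0]
opening: 0.0855
grasp_force: 0.0
```

Request:
servo_tool:
  rows:
    - {"offset": [0.1, 0, 0.1], "yaw": 0, "claw": 0}
    - {"offset": [0.1, 0, 0.35], "yaw": 0, "claw": 0}
    - {"offset": [0.1, 0, 0.6], "yaw": 0, "claw": 0}
    - {"offset": [0.1, 0, 0.8], "yaw": 0, "claw": 0}
    - {"offset": [0.1, 0, 0.96], "yaw": 0, "claw": 0}
    - {"offset": [0.1, 0, 0.96], "yaw": 0, "claw": 0}

```text
time: 4.97
ee_pos: [0.403, 0.2245, 0.0566]
tcp_rot: [-179.9, 0.0, 105.9]
wrist_force: [0.8, 0.5, 0.6]
opening: 0.0855
grasp_force: 0.0
```

Run:
```python
from h import *
o=snap("1"); crop(o["scene"][0],335,155,455,275,5,"pics/s1.png")
```

```text
(no output)
```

View pics/s1.png

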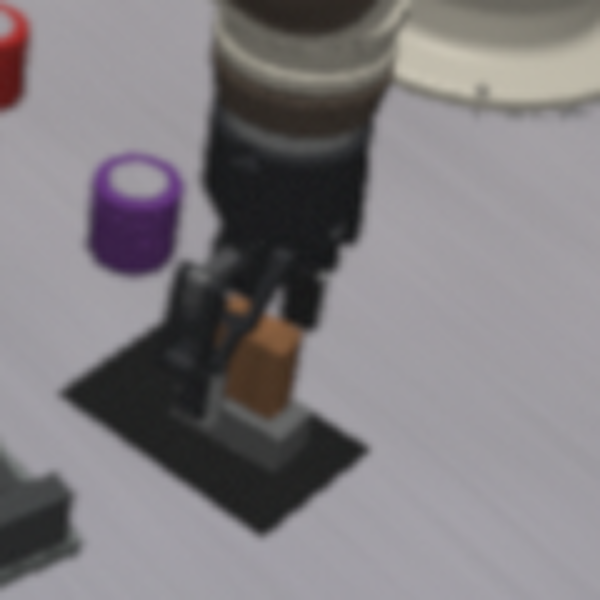

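The crop shows the fingers straddling the grip: near finger at (195,340), grip at (265,360), far finger at (305,300). The tips are above the grey foot, so I close.

Request:
servo_tool:
  rows:
    - {"offset": [0, 0, 0], "yaw": 0, "claw": 1}
    - {"offset": [0, 0, 0], "yaw": 0, "claw": 1}
    - {"offset": [0, 0, 0], "yaw": 0, "claw": 1}
    - {"offset": [0, 0, 0], "yaw": 0, "claw": 1}
    - {"offset": [0, 0, 0], "yaw": 0, "claw": 1}
    - {"offset": [0, 0, 0], "yaw": 0, "claw": 1}
    - {"offset": [0, 0, 0], "yaw": 0, "claw": 1}
    - {"offset": [0, 0, 0], "yaw": 0, "claw": 1}
  squeeze: 60

```text
time: 6.08
ee_pos: [0.4034, 0.225, 0.0572]
tcp_rot: [-180.0, -0.0, 105.9]
wrist_force: [0.2, 0.7, -0.9]
opening: 0.0213
grasp_force: 62.5
```

Request:
servo_tool:
  rows:
    - {"offset": [0, 0, -0.2], "yaw": 0, "claw": 1}
    - {"offset": [0, 0, -0.5], "yaw": 0, "claw": 1}
    - {"offset": [0, 0, -1], "yaw": 0, "claw": 1}
    - {"offset": [0, 0, -1], "yaw": 0, "claw": 1}
    - {"offset": [0, 0, -1], "yaw": 0, "claw": 1}

```text
time: 6.7
ee_pos: [0.4034, 0.2249, 0.1566]
tcp_rot: [-180.0, 0.0, 105.9]
wrist_force: [1.0, 0.1, -2.6]
opening: 0.0213
grasp_force: 62.7
```

Run:
```python
from h import *
print(get_obs()["ee_pos"],get_obs()["tcp_rot"])
o=snap("2"); crop(o["scene"][0],335,105,455,225,5,"pics/s2.png")
```

```text
[0.40338344 0.22491584 0.15658603] [-1.79971191e+02  1.23453969e-02  1.05935654e+02]
```

View pics/s2.png

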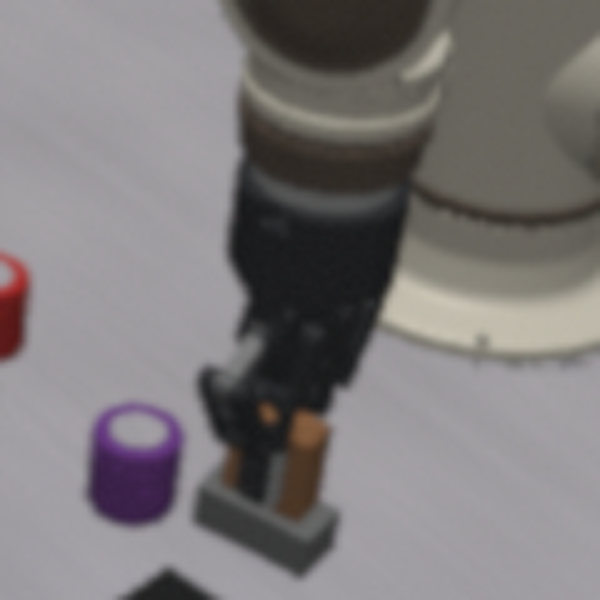

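The scraper hangs level in the gripper: the foot at (265,520) is clear of the pad and the grip is at (305,465). Now I carry it to the first wiping start.

Request:
servo_tool:
  rows:
    - {"offset": [-0.3, 0.08, 0], "yaw": 0.05, "claw": 1}
    - {"offset": [-0.65, 0.17, 0], "yaw": 0.109, "claw": 1}
    - {"offset": [-1, 0.268, 0], "yaw": 0.109, "claw": 1}
    - {"offset": [-1, 0.268, 0], "yaw": 0.109, "claw": 1}
    - {"offset": [-1, 0.268, 0], "yaw": 0.109, "claw": 1}

```text
time: 7.42
ee_pos: [0.4562, 0.1362, 0.1563]
tcp_rot: [-179.9, 0.0, 86.3]
wrist_force: [0.1, 0.1, -1.5]
opening: 0.0215
grasp_force: 62.4
```

Request:
servo_tool:
  rows:
    - {"offset": [-0.4, 0.25, 0], "yaw": 0, "claw": 1}
    - {"offset": [-0.8, 0.5, 0], "yaw": 0, "claw": 1}
    - {"offset": [-1, 0.657, 0], "yaw": 0, "claw": 1}
    - {"offset": [-1, 0.657, 0], "yaw": 0, "claw": 1}
    - {"offset": [-1, 0.657, 0], "yaw": 0, "claw": 1}

```text
time: 8.05
ee_pos: [0.5153, 0.0331, 0.157]
tcp_rot: [-180.0, -0.0, 86.4]
wrist_force: [-0.3, 0.8, -1.7]
opening: 0.0214
grasp_force: 62.4
```

Request:
servo_tool:
  rows:
    - {"offset": [-0.039, 0, 0.2], "yaw": 0, "claw": 1}
    - {"offset": [-0.039, 0, 0.4], "yaw": 0, "claw": 1}
    - {"offset": [-0.039, 0, 0.4], "yaw": 0, "claw": 1}
    - {"offset": [-0.039, 0, 0.4], "yaw": 0, "claw": 1}

```text
time: 8.55
ee_pos: [0.5156, 0.029, 0.1182]
tcp_rot: [180.0, -0.0, 86.4]
wrist_force: [0.1, -0.2, -0.6]
opening: 0.0213
grasp_force: 62.4
```

Run:
```python
from h import *
c=np.array([.5609,-.042]); a=np.radians(-3.8); x=np.array([np.cos(a),np.sin(a)]); y=np.array([-np.sin(a),np.cos(a)])
o=get_obs();d=o["ee_pos"][:2]-c; print("slide xy",d@x,d@y,o["ee_pos"],o["tcp_rot"])
```

```text
slide xy -0.049876779092401284 0.06785972430987487 [0.51563021 0.02901606 0.11815311] [ 1.79954865e+02 -7.81111468e-03  8.63769617e+01]
```

Request:
servo_tool:
  rows:
    - {"offset": [0, 0, 0.08], "yaw": 0, "claw": 1}
    - {"offset": [0, 0, 0.12], "yaw": 0, "claw": 1}
    - {"offset": [0, 0, 0.13], "yaw": 0, "claw": 1}
    - {"offset": [0, 0, 0.13], "yaw": 0, "claw": 1}

```text
time: 9.05
ee_pos: [0.5156, 0.0283, 0.1043]
tcp_rot: [-180.0, 0.0, 86.3]
wrist_force: [0.3, -0.5, -1.7]
opening: 0.0215
grasp_force: 62.4
```

Request:
servo_tool:
  rows:
    - {"offset": [0, 0, 0.01], "yaw": 0, "claw": 1}
    - {"offset": [0, 0, 0.01], "yaw": 0, "claw": 1}

```text
time: 9.3
ee_pos: [0.5156, 0.0283, 0.1033]
tcp_rot: [-180.0, -0.0, 86.3]
wrist_force: [0.7, 0.2, -2.2]
opening: 0.0217
grasp_force: 62.4
```

Request:
servo_tool:
  rows:
    - {"offset": [0, 0, 0.007], "yaw": 0, "claw": 1}
    - {"offset": [0, 0, 0.007], "yaw": 0, "claw": 1}

```text
time: 9.55
ee_pos: [0.5157, 0.0284, 0.1032]
tcp_rot: [180.0, -0.0, 86.3]
wrist_force: [-2.4, 1.2, 4.4]
opening: 0.0213
grasp_force: 63.3
```

Request:
servo_tool:
  rows:
    - {"offset": [-0.01, 0.08, -0.004], "yaw": 0, "claw": 1}
    - {"offset": [-0.01, 0.17, -0.004], "yaw": 0, "claw": 1}
    - {"offset": [-0.01, 0.26, -0.004], "yaw": 0, "claw": 1}
    - {"offset": [-0.01, 0.35, -0.004], "yaw": 0, "claw": 1}
    - {"offset": [-0.01, 0.44, -0.004], "yaw": 0, "claw": 1}
    - {"offset": [-0.01, 0.53, -0.004], "yaw": 0, "claw": 1}
    - {"offset": [-0.01, 0.62, -0.004], "yaw": 0, "claw": 1}
    - {"offset": [-0.01, 0.71, -0.004], "yaw": 0, "claw": 1}
    - {"offset": [-0.01, 0.8, -0.004], "yaw": 0, "claw": 1}
    - {"offset": [-0.01, 0.9, -0.004], "yaw": 0, "claw": 1}
    - {"offset": [-0.01, 1.0, -0.004], "yaw": 0, "claw": 1}

```text
time: 10.92
ee_pos: [0.6161, 0.0208, 0.1032]
tcp_rot: [-180.0, 0.0, 86.3]
wrist_force: [-4.6, 0.3, 7.0]
opening: 0.0212
grasp_force: 63.5
```

Request:
servo_tool:
  rows:
    - {"offset": [0, 0.08, 0], "yaw": 0, "claw": 1}
    - {"offset": [0, 0.15, 0], "yaw": 0, "claw": 1}
    - {"offset": [0, 0.15, 0], "yaw": 0, "claw": 1}
    - {"offset": [0, 0.15, -0.2], "yaw": 0, "claw": 1}
    - {"offset": [0, 0.15, -0.5], "yaw": 0, "claw": 1}
    - {"offset": [0, 0.15, -0.5], "yaw": 0, "claw": 1}

```text
time: 11.68
ee_pos: [0.6319, 0.0199, 0.1546]
tcp_rot: [179.8, -0.0, 86.3]
wrist_force: [-0.0, 0.7, -2.4]
opening: 0.0216
grasp_force: 62.6
```

Request:
servo_tool:
  rows:
    - {"offset": [-0.4, -0.5, 0], "yaw": 0, "claw": 1}
    - {"offset": [-1, -1, 0], "yaw": 0, "claw": 1}
    - {"offset": [-1, -1, 0], "yaw": 0, "claw": 1}
    - {"offset": [-1, -1, 0], "yaw": 0, "claw": 1}
    - {"offset": [-1, -1, 0], "yaw": 0, "claw": 1}

```text
time: 12.3
ee_pos: [0.5248, -0.0729, 0.1524]
tcp_rot: [-180.0, -0.0, 86.3]
wrist_force: [-0.2, 0.6, -1.3]
opening: 0.0213
grasp_force: 62.4
```

Request:
servo_tool:
  rows:
    - {"offset": [-0.05, -0.15, 0], "yaw": 0, "claw": 1}
    - {"offset": [-0.05, -0.15, 0], "yaw": 0, "claw": 1}
    - {"offset": [-0.05, -0.15, 0], "yaw": 0, "claw": 1}

```text
time: 12.68
ee_pos: [0.509, -0.0772, 0.1531]
tcp_rot: [180.0, -0.0, 86.3]
wrist_force: [0.3, -0.3, -2.0]
opening: 0.0213
grasp_force: 62.5
```

```bash
cat >> h.py <<'E'
c0=np.array([.5609,-.042]); a=np.radians(-3.8); X=np.array([np.cos(a),np.sin(a)]); Y=np.array([-np.sin(a),np.cos(a)])
def sl(P): d=np.asarray(P)[...,:2]-c0; return np.stack([d@X,d@Y],-1)
E
python3 - <<'E'
from h import *
o=snap("3"); crop(o["scene"][0],205,85,405,255,4,"pics/s3b.png"); cv2.imwrite("pics/s3.png",cv2.resize(cv2.imread("pics/s3b.png"),(700,595)))
e=get_obs()["ee_pos"]; print(sl(e),e)
E
```

```text
[-0.04944016 -0.03865455] [ 0.50900675 -0.07729297  0.15301628]
```

View pics/s3.png

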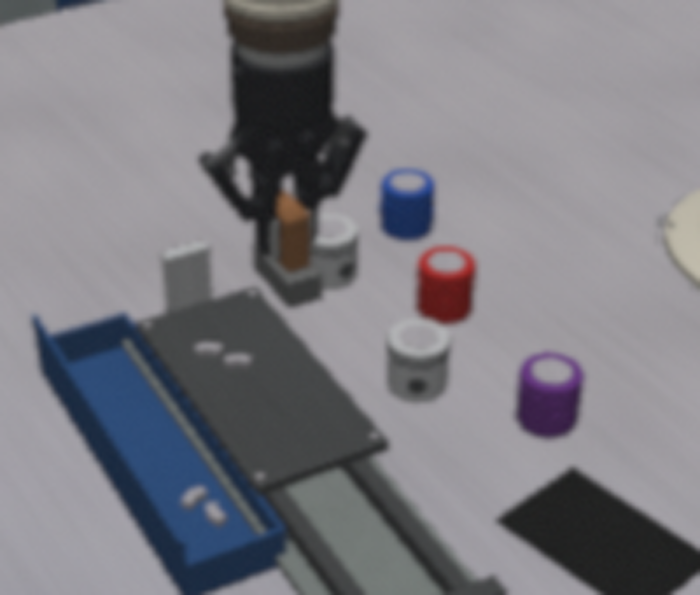

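The picture shows two chips in the trough at (193,497) and (214,512). The other two are still on the plate at (207,348) and (237,359), and the pistons are undisturbed.

Request:
servo_tool:
  rows:
    - {"offset": [0, 0, 0.25], "yaw": 0, "claw": 1}
    - {"offset": [0, 0, 0.42], "yaw": 0, "claw": 1}
    - {"offset": [0, 0, 0.48], "yaw": 0, "claw": 1}
    - {"offset": [0, 0, 0.498], "yaw": 0, "claw": 1}
    - {"offset": [0, 0, 0.498], "yaw": 0, "claw": 1}

```text
time: 13.4
ee_pos: [0.5091, -0.0775, 0.1037]
tcp_rot: [180.0, 0.0, 86.3]
wrist_force: [0.8, 0.0, -1.0]
opening: 0.0214
grasp_force: 62.5
```

Request:
servo_tool:
  rows:
    - {"offset": [0, 0.08, 0], "yaw": 0, "claw": 1}
    - {"offset": [0, 0.17, 0], "yaw": 0, "claw": 1}
    - {"offset": [0, 0.26, 0], "yaw": 0, "claw": 1}
    - {"offset": [0, 0.35, 0], "yaw": 0, "claw": 1}
    - {"offset": [0, 0.44, 0], "yaw": 0, "claw": 1}
    - {"offset": [0, 0.53, 0], "yaw": 0, "claw": 1}
    - {"offset": [0, 0.62, 0], "yaw": 0, "claw": 1}
    - {"offset": [0, 0.71, 0], "yaw": 0, "claw": 1}
    - {"offset": [0, 0.8, 0], "yaw": 0, "claw": 1}
    - {"offset": [0, 0.9, 0], "yaw": 0, "claw": 1}
    - {"offset": [0, 1.0, 0], "yaw": 0, "claw": 1}

```text
time: 14.78
ee_pos: [0.6093, -0.084, 0.1032]
tcp_rot: [180.0, 0.0, 86.3]
wrist_force: [-2.2, 0.3, 1.8]
opening: 0.0212
grasp_force: 62.9
```

Request:
servo_tool:
  rows:
    - {"offset": [0, 0.08, 0], "yaw": 0, "claw": 1}
    - {"offset": [0, 0.15, 0], "yaw": 0, "claw": 1}
    - {"offset": [0, 0.15, 0], "yaw": 0, "claw": 1}
    - {"offset": [0, 0.15, -0.2], "yaw": 0, "claw": 1}
    - {"offset": [0, 0.15, -0.5], "yaw": 0, "claw": 1}
    - {"offset": [0, 0.15, -0.5], "yaw": 0, "claw": 1}

```text
time: 15.52
ee_pos: [0.6245, -0.0849, 0.1553]
tcp_rot: [179.8, 0.0, 86.3]
wrist_force: [-0.6, -0.5, -2.1]
opening: 0.0215
grasp_force: 62.6
```

Request:
servo_tool:
  rows:
    - {"offset": [0.5, -0.5, 0], "yaw": 0, "claw": 1}
    - {"offset": [1, -1, 0], "yaw": 0, "claw": 1}
    - {"offset": [1, -1, 0], "yaw": 0, "claw": 1}
    - {"offset": [1, -1, 0], "yaw": 0, "claw": 1}
    - {"offset": [1, -1, 0], "yaw": 0, "claw": 1}

```text
time: 16.15
ee_pos: [0.5308, 0.0207, 0.1527]
tcp_rot: [-180.0, 0.0, 86.3]
wrist_force: [0.6, -0.1, -2.0]
opening: 0.0214
grasp_force: 62.4
```

Run:
```python
from h import *
o=snap("4"); crop(o["scene"][0],205,85,405,255,3.5,"pics/s4.png")
e=get_obs()["ee_pos"]; print(sl(e),e,get_obs()["tcp_rot"])
```

```text
[-0.03413178  0.06037913] [0.53084482 0.02050844 0.15277118] [-1.79984549e+02  9.43474526e-03  8.62479252e+01]
```

View pics/s4.png

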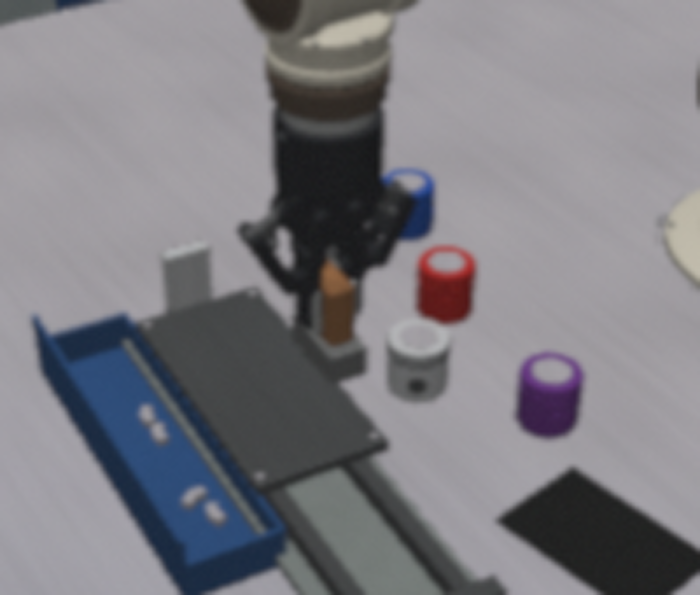

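The plate is clear and all four chips are in the trough, at (147,413), (160,432), (193,497) and (214,512). Next the scraper goes back to its pad.

Request:
servo_tool:
  rows:
    - {"offset": [0.4, -0.4, 0], "yaw": 0, "claw": 1}
    - {"offset": [0.8, -0.8, 0], "yaw": 0, "claw": 1}
    - {"offset": [0.95, -0.95, 0], "yaw": 0, "claw": 1}
    - {"offset": [0.95, -0.95, 0], "yaw": 0, "claw": 1}
    - {"offset": [0.95, -0.95, 0], "yaw": 0, "claw": 1}

```text
time: 16.88
ee_pos: [0.4423, 0.1217, 0.1531]
tcp_rot: [180.0, 0.0, 86.3]
wrist_force: [1.0, -0.3, -1.0]
opening: 0.0213
grasp_force: 62.5
```

Request:
servo_tool:
  rows:
    - {"offset": [0.4, -0.2, 0], "yaw": -0.04, "claw": 1}
    - {"offset": [0.88, -0.41, 0], "yaw": -0.077, "claw": 1}
    - {"offset": [0.88, -0.41, 0], "yaw": -0.077, "claw": 1}
    - {"offset": [0.88, -0.41, 0], "yaw": -0.077, "claw": 1}
    - {"offset": [0.88, -0.41, 0], "yaw": -0.077, "claw": 1}

```text
time: 17.5
ee_pos: [0.4069, 0.2117, 0.1531]
tcp_rot: [-180.0, 0.0, 100.0]
wrist_force: [-0.1, -0.7, -1.1]
opening: 0.0215
grasp_force: 62.4
```

Request:
servo_tool:
  rows:
    - {"offset": [0, 0, 0.3], "yaw": 0, "claw": 1}
    - {"offset": [0, 0, 0.6], "yaw": 0, "claw": 1}
    - {"offset": [0, 0, 0.8], "yaw": 0, "claw": 1}
    - {"offset": [0, 0, 0.9], "yaw": 0, "claw": 1}
    - {"offset": [0, 0, 0.94], "yaw": 0, "claw": 1}
    - {"offset": [0, 0, 0.94], "yaw": 0, "claw": 1}

```text
time: 18.25
ee_pos: [0.4066, 0.2126, 0.0597]
tcp_rot: [180.0, -0.0, 100.1]
wrist_force: [0.6, -0.2, -2.2]
opening: 0.021
grasp_force: 62.6
```

Request:
servo_tool:
  rows:
    - {"offset": [0, 0, 0.012], "yaw": 0, "claw": 1}
    - {"offset": [0, 0, 0.012], "yaw": 0, "claw": 1}

```text
time: 18.5
ee_pos: [0.4064, 0.2129, 0.0584]
tcp_rot: [180.0, -0.0, 100.2]
wrist_force: [-0.7, 0.1, -1.2]
opening: 0.0215
grasp_force: 62.6
```

Request:
servo_tool:
  rows:
    - {"offset": [0, 0, 0.008], "yaw": 0, "claw": 1}
    - {"offset": [0, 0, 0.008], "yaw": 0, "claw": 1}

```text
time: 18.75
ee_pos: [0.4063, 0.2128, 0.0573]
tcp_rot: [180.0, -0.0, 100.2]
wrist_force: [0.3, 0.4, -2.0]
opening: 0.0211
grasp_force: 62.6
```

Request:
servo_tool:
  rows:
    - {"offset": [0, 0, 0.006], "yaw": 0, "claw": 1}
    - {"offset": [0, 0, 0.006], "yaw": 0, "claw": 1}

```text
time: 19.0
ee_pos: [0.4063, 0.2129, 0.0572]
tcp_rot: [180.0, -0.0, 100.2]
wrist_force: [-2.4, -0.0, 5.3]
opening: 0.0211
grasp_force: 63.5
```

Request:
servo_tool:
  rows:
    - {"offset": [0, 0, 0], "yaw": 0, "claw": 0.5}
    - {"offset": [0, 0, 0], "yaw": 0, "claw": 0}
    - {"offset": [0, 0, 0], "yaw": 0, "claw": 0}
    - {"offset": [0, 0, 0], "yaw": 0, "claw": 0}
    - {"offset": [0, 0, 0], "yaw": 0, "claw": 0}
    - {"offset": [0, 0, 0], "yaw": 0, "claw": 0}
    - {"offset": [0, 0, -0.3], "yaw": 0, "claw": 0}
    - {"offset": [0, 0, -1], "yaw": 0, "claw": 0}
    - {"offset": [0, 0, -1], "yaw": 0, "claw": 0}
    - {"offset": [0, 0, -1], "yaw": 0, "claw": 0}
    - {"offset": [0, 0, -1], "yaw": 0, "claw": 0}

```text
time: 20.38
ee_pos: [0.4057, 0.2124, 0.1551]
tcp_rot: [-179.9, 0.0, 100.2]
wrist_force: [0.5, -0.6, -0.4]
opening: 0.0856
grasp_force: 0.0
```

Request:
servo_tool:
  rows:
    - {"offset": [-0.5, 0, -0.5], "yaw": 0, "claw": 0}
    - {"offset": [-1, 0, -0.8], "yaw": 0, "claw": 0}
    - {"offset": [-1, 0, -0.8], "yaw": 0, "claw": 0}
    - {"offset": [-1, 0, -0.8], "yaw": 0, "claw": 0}

```text
time: 20.88
ee_pos: [0.4237, 0.1142, 0.2353]
tcp_rot: [-179.9, -0.0, 100.1]
wrist_force: [-0.3, 0.6, -0.4]
opening: 0.0855
grasp_force: 0.0
```

```bash
cat >> h.py <<'E'
def discs(F,n,z=.05):
    """bright grey round tops -> world xy by casting on z, only in the piston area of the bench"""
    p=F.astype(int); m=((p.min(2)>140)&(p.max(2)-p.min(2)<30)).astype(np.uint8); out=[]
    for c in cv2.findContours(m,cv2.RETR_EXTERNAL,cv2.CHAIN_APPROX_NONE)[0]:
        if cv2.contourArea(c)<15: continue
        (u,v),r=cv2.minEnclosingCircle(c); out.append((round(u,1),round(v,1),round(r,1),plane(n,[(u,v)],z)[0].round(4)))
    return out
E
python3 - <<'E'
from h import *
o=snap("5"); e=get_obs(); print(e["ee_pos"],e["tcp_rot"])
crop(o["top"][0],230,132,420,274,4.2,"pics/t5.png")
E
```

```text
[0.42335005 0.11493312 0.23493641] [-1.79855681e+02 -1.26789900e-03  1.00223256e+02]
```

View pics/t5.png

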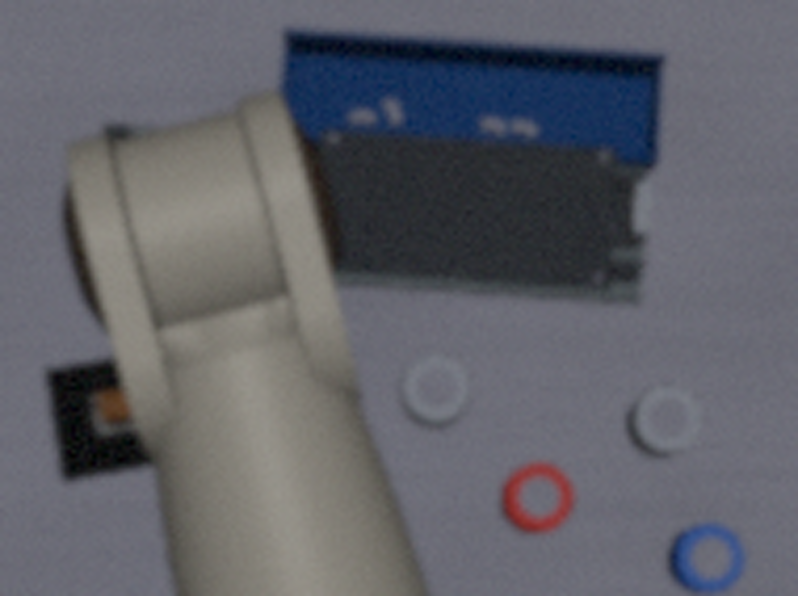

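The picture shows the pistons still at (437,388) and (667,420), the plate clear, and the scraper on its pad at (112,405), partly hidden by the arm. Now piston 0.

Request:
servo_tool:
  rows:
    - {"offset": [-0.4, -0.1, 0.3], "yaw": 0.05, "claw": 0}
    - {"offset": [-0.7, -0.14, 0.5], "yaw": 0.077, "claw": 0}
    - {"offset": [-0.7, -0.14, 0.5], "yaw": 0.077, "claw": 0}
    - {"offset": [-0.7, -0.14, 0.5], "yaw": 0.077, "claw": 0}

```text
time: 21.48
ee_pos: [0.4223, 0.0438, 0.1863]
tcp_rot: [-180.0, -0.0, 86.4]
wrist_force: [0.2, 0.2, 0.5]
opening: 0.0854
grasp_force: 0.0
```

Request:
servo_tool:
  rows:
    - {"offset": [-0.4, 0.028, 0.2], "yaw": 0, "claw": 0}
    - {"offset": [-0.63, 0.028, 0.5], "yaw": 0, "claw": 0}
    - {"offset": [-0.63, 0.028, 0.7], "yaw": 0, "claw": 0}
    - {"offset": [-0.63, 0.028, 0.7], "yaw": 0, "claw": 0}
    - {"offset": [-0.63, 0.028, 0.7], "yaw": 0, "claw": 0}

```text
time: 22.1
ee_pos: [0.4218, -0.0193, 0.1177]
tcp_rot: [179.9, -0.0, 86.4]
wrist_force: [0.5, 0.4, 0.0]
opening: 0.0853
grasp_force: 0.0
```

Run:
```python
from h import *
o=snap("6"); e=get_obs(); print(e["ee_pos"],e["tcp_rot"])
print("scene",discs(o["scene"][0][:230,220:],"scene") and [ (d) for d in discs(np.where(np.arange(640)[None,:,None]>285,o["scene"][0],0)[:,:],"scene")])
crop(o["scene"][0],275,115,415,255,4,"pics/s6.png")
```

```text
[ 0.42193408 -0.01958929  0.11779871] [ 1.79899564e+02 -3.42282571e-03  8.63887454e+01]
scene [(332.0, 159.5, 3.4, array([ 0.342 , -0.0928,  0.05  ])), (471.0, 117.5, 21.0, array([-0.244 , -0.0501,  0.05  ])), (333.5, 90.5, 9.8, array([ 0.0567, -0.4853,  0.05  ])), (417.0, 92.0, 6.3, array([-0.2218, -0.3052,  0.05  ])), (462.5, 236.0, 240.3, array([0.2603, 0.3535, 0.05  ])), (350.0, 39.0, 3.6, array([-0.3648, -0.9325,  0.05  ])), (319.5, 41.5, 7.8, array([-0.21  , -0.9791,  0.05  ]))]
```

View pics/s6.png

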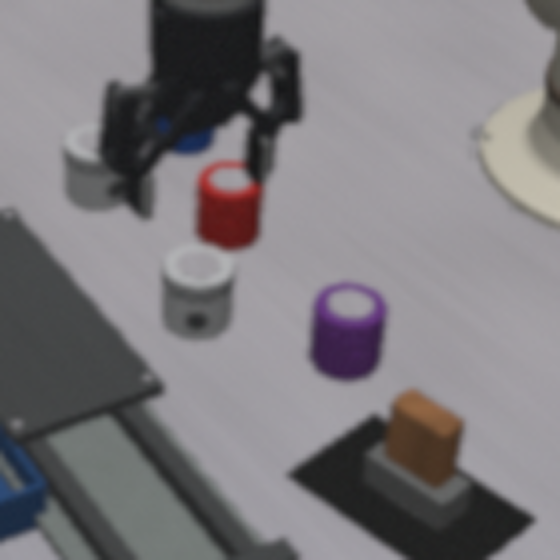

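The crop shows the scraper upright on its pad at (417,460). Piston 0 is at (198,290), below the open gripper. The fingers cover part of piston 1 at (95,170). Now descend and grasp.

Request:
servo_tool:
  rows:
    - {"offset": [0, -0.01, 0.3], "yaw": 0, "claw": 0}
    - {"offset": [0, -0.01, 0.5], "yaw": 0, "claw": 0}
    - {"offset": [0, -0.01, 0.7], "yaw": 0, "claw": 0}
    - {"offset": [0, -0.01, 0.83], "yaw": 0, "claw": 0}
    - {"offset": [0, -0.01, 0.83], "yaw": 0, "claw": 0}
    - {"offset": [0, -0.01, 0.83], "yaw": 0, "claw": 1}
    - {"offset": [0, -0.01, 0.83], "yaw": 0, "claw": 1}
    - {"offset": [0, -0.01, 0.83], "yaw": 0, "claw": 1}
    - {"offset": [0, -0.01, 0.83], "yaw": 0, "claw": 1}
    - {"offset": [0, -0.01, 0.83], "yaw": 0, "claw": 1}
    - {"offset": [0, -0.01, 0.83], "yaw": 0, "claw": 1}
  squeeze: 50

```text
time: 23.58
ee_pos: [0.4208, -0.0201, 0.0346]
tcp_rot: [179.9, -0.0, 86.3]
wrist_force: [-1.8, -0.3, 6.3]
opening: 0.0499
grasp_force: 51.7
```

Request:
servo_tool:
  rows:
    - {"offset": [0, 0, -0.2], "yaw": 0, "claw": 1}
    - {"offset": [0, 0, -0.6], "yaw": 0, "claw": 1}
    - {"offset": [0, 0, -1], "yaw": 0, "claw": 1}
    - {"offset": [0, 0, -1], "yaw": 0, "claw": 1}
    - {"offset": [0, 0, -1], "yaw": 0, "claw": 1}

```text
time: 24.2
ee_pos: [0.4199, -0.0201, 0.1326]
tcp_rot: [-179.9, 0.0, 86.3]
wrist_force: [0.4, -0.3, -4.2]
opening: 0.05
grasp_force: 53.1
```

Request:
servo_tool:
  rows:
    - {"offset": [0.08, 0.3, 0], "yaw": 0, "claw": 1}
    - {"offset": [0.16, 0.71, 0], "yaw": 0, "claw": 1}
    - {"offset": [0.16, 0.71, 0], "yaw": 0, "claw": 1}
    - {"offset": [0.16, 0.71, 0], "yaw": 0, "claw": 1}

```text
time: 24.7
ee_pos: [0.4911, -0.0086, 0.132]
tcp_rot: [-179.8, 0.0, 86.3]
wrist_force: [-0.3, -0.4, -2.7]
opening: 0.0502
grasp_force: 53.7
```

Request:
servo_tool:
  rows:
    - {"offset": [0.08, 0.3, 0], "yaw": 0, "claw": 1}
    - {"offset": [0.16, 0.6, 0], "yaw": 0, "claw": 1}
    - {"offset": [0.16, 0.7, 0], "yaw": 0, "claw": 1}
    - {"offset": [0.16, 0.7, 0], "yaw": 0, "claw": 1}
    - {"offset": [0.16, 0.7, 0], "yaw": 0, "claw": 1}

```text
time: 25.32
ee_pos: [0.562, 0.0026, 0.1336]
tcp_rot: [-180.0, 0.0, 86.3]
wrist_force: [0.7, -0.3, -2.9]
opening: 0.0501
grasp_force: 54.1
```

Request:
servo_tool:
  rows:
    - {"offset": [0, 0, 0.2], "yaw": 0, "claw": 1}
    - {"offset": [0, 0, 0.35], "yaw": 0, "claw": 1}
    - {"offset": [0, 0, 0.45], "yaw": 0, "claw": 1}
    - {"offset": [0, 0, 0.485], "yaw": 0, "claw": 1}
    - {"offset": [0, 0, 0.485], "yaw": 0, "claw": 1}

```text
time: 25.95
ee_pos: [0.5631, 0.0028, 0.0854]
tcp_rot: [180.0, -0.0, 86.3]
wrist_force: [0.6, 0.6, -2.7]
opening: 0.05
grasp_force: 54.4
```

Request:
servo_tool:
  rows:
    - {"offset": [0, 0, 0.01], "yaw": 0, "claw": 1}
    - {"offset": [0, 0, 0.01], "yaw": 0, "claw": 1}

```text
time: 26.2
ee_pos: [0.5634, 0.0028, 0.0847]
tcp_rot: [179.9, -0.0, 86.3]
wrist_force: [-1.2, -0.3, -0.0]
opening: 0.0499
grasp_force: 54.5
```

Request:
servo_tool:
  rows:
    - {"offset": [0, 0, 0], "yaw": 0, "claw": 0.3}
    - {"offset": [0, 0, 0], "yaw": 0, "claw": 0}
    - {"offset": [0, 0, 0], "yaw": 0, "claw": 0}
    - {"offset": [0, 0, 0], "yaw": 0, "claw": 0}
    - {"offset": [0, 0, 0], "yaw": 0, "claw": 0}
    - {"offset": [0, 0, -0.2], "yaw": 0, "claw": 0}
    - {"offset": [0, 0, -0.6], "yaw": 0, "claw": 0}
    - {"offset": [0, 0, -1], "yaw": 0, "claw": 0}
    - {"offset": [0, 0, -1], "yaw": 0, "claw": 0}
    - {"offset": [0, 0, -1], "yaw": 0, "claw": 0}

```text
time: 27.45
ee_pos: [0.5629, 0.0028, 0.1835]
tcp_rot: [-180.0, 0.0, 86.3]
wrist_force: [-0.3, -0.0, -0.2]
opening: 0.0852
grasp_force: 0.0
```

Request:
servo_tool:
  rows:
    - {"offset": [-0.5, -0.35, 0], "yaw": 0, "claw": 0}
    - {"offset": [-1, -0.7, 0], "yaw": 0, "claw": 0}
    - {"offset": [-1, -0.7, 0], "yaw": 0, "claw": 0}
    - {"offset": [-1, -0.7, 0], "yaw": 0, "claw": 0}

```text
time: 27.95
ee_pos: [0.4866, -0.0924, 0.1832]
tcp_rot: [-179.9, -0.0, 86.3]
wrist_force: [1.1, -0.0, 0.5]
opening: 0.0854
grasp_force: 0.0
```

Run:
```python
from h import *
o=snap("7"); e=get_obs(); print(e["ee_pos"],e["tcp_rot"])
a_=o["scene"][0][105:255,215:415]; b=o["top"][0][132:274,230:420]
k=lambda q:cv2.resize(q,(400,300),interpolation=cv2.INTER_CUBIC)
cv2.imwrite("pics/b7.png",cv2.cvtColor(np.hstack([k(a_),k(b)]),cv2.COLOR_RGB2BGR))
C=cloud("top",o["top"][1]); m=(C[...,2]>.085)&(C[...,2]<.108); P=C[m]; s_=sl(P)
q=(abs(s_[:,0])<.05)&(abs(s_[:,1]-.045)<.05); print("p0 top",P[q].mean(0),sl(P[q].mean(0)),q.sum())
m=(C[...,2]>.040)&(C[...,2]<.055); P=C[m]; q=np.hypot(P[:,0]-.397,P[:,1]+.195)<.04; print("p1",P[q].mean(0),q.sum())
```

```text
[ 0.48707469 -0.09175691  0.18337725] [-1.79946542e+02 -1.61598548e-02  8.63709121e+01]
p0 top [0.5631391  0.00488845 0.09923783] [-0.0008733   0.04693376] 220
p1 [ 0.3969585  -0.21704233  0.04848988] 17
```

View pics/b7.png

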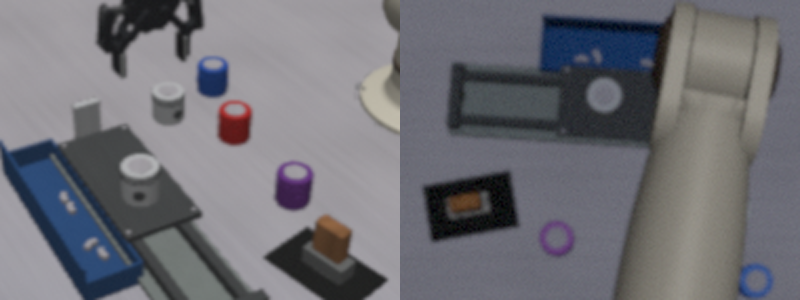

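The left panel shows piston 0 upright on the plate at (140,180), and piston 1 still at (168,90). The right panel shows the scraper centred on its pad at (465,203). Now fetch piston 1.

Request:
servo_tool:
  rows:
    - {"offset": [-0.6, -0.5, 0], "yaw": 0, "claw": 0}
    - {"offset": [-0.6, -0.5, 0], "yaw": 0, "claw": 0}
    - {"offset": [-0.6, -0.5, 0], "yaw": 0, "claw": 0}

```text
time: 28.42
ee_pos: [0.4332, -0.1491, 0.184]
tcp_rot: [180.0, -0.0, 86.3]
wrist_force: [0.6, -0.4, 0.4]
opening: 0.0854
grasp_force: 0.0
```

Request:
servo_tool:
  rows:
    - {"offset": [-0.489, -0.333, 0.2], "yaw": 0, "claw": 0}
    - {"offset": [-0.489, -0.333, 0.65], "yaw": 0, "claw": 0}
    - {"offset": [-0.489, -0.333, 0.65], "yaw": 0, "claw": 0}
    - {"offset": [-0.489, -0.333, 0.65], "yaw": 0, "claw": 0}
    - {"offset": [-0.489, -0.333, 0.65], "yaw": 0, "claw": 0}

```text
time: 29.05
ee_pos: [0.3979, -0.1955, 0.1208]
tcp_rot: [179.9, 0.0, 86.4]
wrist_force: [1.3, 0.7, 0.4]
opening: 0.0856
grasp_force: 0.0
```

Run:
```python
from h import *
o=snap("8"); e=get_obs(); print(e["ee_pos"],e["tcp_rot"])
crop(o["scene"][0],255,105,345,180,6.6,"pics/s8.png")
```

```text
[ 0.39750881 -0.19568134  0.12035063] [1.79902280e+02 3.86835264e-02 8.63693218e+01]
```

View pics/s8.png

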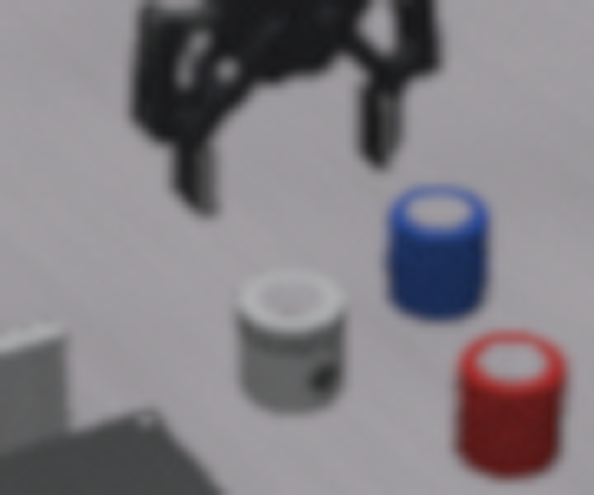

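The picture shows the open fingers centred over grey piston 1 (291,300), with blue (437,250) and red (512,400) clear of them. Now grasp, lift and carry it.

Request:
servo_tool:
  rows:
    - {"offset": [0, -0.005, 0.3], "yaw": 0, "claw": 0}
    - {"offset": [0, -0.005, 0.5], "yaw": 0, "claw": 0}
    - {"offset": [0, -0.005, 0.7], "yaw": 0, "claw": 0}
    - {"offset": [0, -0.005, 0.85], "yaw": 0, "claw": 0}
    - {"offset": [0, -0.005, 0.85], "yaw": 0, "claw": 0}
    - {"offset": [0, -0.005, 0.85], "yaw": 0, "claw": 1}
    - {"offset": [0, -0.005, 0.85], "yaw": 0, "claw": 1}
    - {"offset": [0, -0.005, 0.85], "yaw": 0, "claw": 1}
    - {"offset": [0, -0.005, 0.85], "yaw": 0, "claw": 1}
    - {"offset": [0, -0.005, 0.85], "yaw": 0, "claw": 1}
    - {"offset": [0, -0.005, 0.85], "yaw": 0, "claw": 1}

```text
time: 30.52
ee_pos: [0.3966, -0.196, 0.0352]
tcp_rot: [179.9, 0.0, 86.3]
wrist_force: [-0.2, 0.7, 5.9]
opening: 0.0502
grasp_force: 51.8
```

Request:
servo_tool:
  rows:
    - {"offset": [0, 0, -0.2], "yaw": 0, "claw": 1}
    - {"offset": [0, 0, -0.6], "yaw": 0, "claw": 1}
    - {"offset": [0, 0, -1], "yaw": 0, "claw": 1}
    - {"offset": [0, 0, -1], "yaw": 0, "claw": 1}
    - {"offset": [0, 0, -1], "yaw": 0, "claw": 1}

```text
time: 31.15
ee_pos: [0.3959, -0.1956, 0.1334]
tcp_rot: [-180.0, -0.0, 86.3]
wrist_force: [0.7, 0.5, -3.1]
opening: 0.0496
grasp_force: 52.5
```

Request:
servo_tool:
  rows:
    - {"offset": [0.3, 0.1, -0.2], "yaw": 0, "claw": 1}
    - {"offset": [0.7, 0.4, -0.2], "yaw": 0, "claw": 1}
    - {"offset": [0.7, 0.6, -0.2], "yaw": 0, "claw": 1}
    - {"offset": [0.7, 0.6, -0.2], "yaw": 0, "claw": 1}
    - {"offset": [0.7, 0.6, -0.2], "yaw": 0, "claw": 1}

```text
time: 31.78
ee_pos: [0.4595, -0.1298, 0.153]
tcp_rot: [-179.9, -0.0, 86.3]
wrist_force: [-0.5, 0.6, -2.4]
opening: 0.0495
grasp_force: 52.8
```

Request:
servo_tool:
  rows:
    - {"offset": [0.25, 0.4, 0], "yaw": 0, "claw": 1}
    - {"offset": [0.489, 0.8, 0], "yaw": 0, "claw": 1}
    - {"offset": [0.489, 0.947, 0], "yaw": 0, "claw": 1}
    - {"offset": [0.489, 0.947, 0], "yaw": 0, "claw": 1}
    - {"offset": [0.489, 0.947, 0], "yaw": 0, "claw": 1}

```text
time: 32.4
ee_pos: [0.557, -0.0877, 0.1541]
tcp_rot: [-180.0, 0.0, 86.3]
wrist_force: [-0.2, 0.2, -2.6]
opening: 0.0497
grasp_force: 53.2
```

Request:
servo_tool:
  rows:
    - {"offset": [0, 0, 0.25], "yaw": 0, "claw": 1}
    - {"offset": [0, 0, 0.5], "yaw": 0, "claw": 1}
    - {"offset": [0, 0, 0.63], "yaw": 0, "claw": 1}
    - {"offset": [0, 0, 0.675], "yaw": 0, "claw": 1}
    - {"offset": [0, 0, 0.675], "yaw": 0, "claw": 1}

```text
time: 33.02
ee_pos: [0.5581, -0.0872, 0.0872]
tcp_rot: [180.0, 0.0, 86.3]
wrist_force: [0.4, -0.4, -2.8]
opening: 0.0498
grasp_force: 53.2
```

Request:
servo_tool:
  rows:
    - {"offset": [0, 0, 0.01], "yaw": 0, "claw": 1}
    - {"offset": [0, 0, 0.01], "yaw": 0, "claw": 1}

```text
time: 33.28
ee_pos: [0.5584, -0.0871, 0.0861]
tcp_rot: [180.0, 0.0, 86.3]
wrist_force: [-0.2, -0.2, -1.8]
opening: 0.0498
grasp_force: 53.2
```

Request:
servo_tool:
  rows:
    - {"offset": [0, 0, 0.008], "yaw": 0, "claw": 1}
    - {"offset": [0, 0, 0.008], "yaw": 0, "claw": 1}

```text
time: 33.52
ee_pos: [0.5583, -0.087, 0.0852]
tcp_rot: [180.0, 0.0, 86.3]
wrist_force: [-1.1, -0.1, 1.6]
opening: 0.0497
grasp_force: 53.6
```

Request:
servo_tool:
  rows:
    - {"offset": [0, 0, 0], "yaw": 0, "claw": 0.3}
    - {"offset": [0, 0, 0], "yaw": 0, "claw": 0}
    - {"offset": [0, 0, 0], "yaw": 0, "claw": 0}
    - {"offset": [0, 0, 0], "yaw": 0, "claw": 0}
    - {"offset": [0, 0, 0], "yaw": 0, "claw": 0}
    - {"offset": [0, 0, -0.2], "yaw": 0, "claw": 0}
    - {"offset": [0, 0, -0.6], "yaw": 0, "claw": 0}
    - {"offset": [0, 0, -1], "yaw": 0, "claw": 0}
    - {"offset": [0, 0, -1], "yaw": 0, "claw": 0}
    - {"offset": [0, 0, -1], "yaw": 0, "claw": 0}

```text
time: 34.78
ee_pos: [0.558, -0.087, 0.1842]
tcp_rot: [-180.0, -0.0, 86.3]
wrist_force: [-0.6, -0.2, -0.3]
opening: 0.0854
grasp_force: 0.0
```

Request:
servo_tool:
  rows:
    - {"offset": [-0.5, 0, 0], "yaw": 0, "claw": 1}
    - {"offset": [-1, 0, 0], "yaw": 0, "claw": 1}
    - {"offset": [-1, 0, 0], "yaw": 0, "claw": 1}
    - {"offset": [-1, 0, 0], "yaw": 0, "claw": 1}
    - {"offset": [-1, 0, 0], "yaw": 0, "claw": 1}
    - {"offset": [-1, 0, 0], "yaw": 0, "claw": 1}
    - {"offset": [-1, 0, 0], "yaw": 0, "claw": 1}
    - {"offset": [-1, 0, 0], "yaw": 0, "claw": 1}

```text
time: 35.78
ee_pos: [0.5518, -0.1866, 0.1849]
tcp_rot: [180.0, 0.0, 86.3]
wrist_force: [0.1, -0.4, 0.0]
opening: -0.0001
grasp_force: 0.0
```

Run:
```python
from h import *
o=snap("9"); e=get_obs(); print(e["ee_pos"],e["tcp_rot"],sl(e["ee_pos"]))
a_=o["scene"][0][85:255,195:415]; b=o["top"][0][132:274,230:420]
k=lambda q:cv2.resize(q,(400,309),interpolation=cv2.INTER_CUBIC)
cv2.imwrite("pics/b9.png",cv2.cvtColor(np.hstack([k(a_),k(b)]),cv2.COLOR_RGB2BGR))
for n in ("top","scene"):
    C=cloud(n,o[n][1]); P=C[(C[...,2]>.092)&(C[...,2]<.108)]; s_=sl(P)
    for yy in (.045,-.045):
        q=(abs(s_[:,0])<.04)&(abs(s_[:,1]-yy)<.04); print(n,"piston",P[q].mean(0).round(4) if q.any() else None,sl(P[q].mean(0)) if q.any() else None,q.sum())
    P=C[(C[...,2]>.06)&(C[...,2]<.1)]; s_=sl(P); q=(abs(s_[:,0])<.03)&(s_[:,1]<-.11)&(s_[:,1]>-.16); print(n,"lug",np.percentile(s_[q],[5,50,95],axis=0).round(4).tolist(),np.percentile(P[q][:,2],95),q.sum())
```

```text
[ 0.55172232 -0.18671769  0.18483228] [1.79996217e+02 9.61679957e-04 8.63294588e+01] [ 0.0004335  -0.14500776]
top piston [0.5637 0.0048 0.0996] [-0.00034416  0.0468732 ] 215
top piston [ 0.5588 -0.0852  0.0991] [ 0.0007185  -0.04320757] 220
top lug [[0.0, -0.1314], [0.0117, -0.1253], [0.0187, -0.1238]] 0.09708523585267681 21
scene piston [0.5676 0.0072 0.0978] [0.00342101 0.04957378] 221
scene piston [ 0.5631 -0.0828  0.0978] [ 0.0048611  -0.04057333] 190
scene lug [[-0.016, -0.1315], [0.0023, -0.1257], [0.0189, -0.1224]] 0.09390667565995277 145
```

View pics/b9.png

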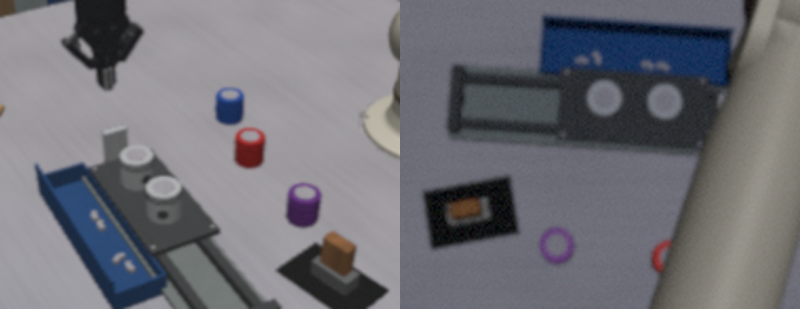

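Both pistons are upright on the plate, at left panel (163,188) and (136,158). The scraper is on its pad and the chips are in the trough. Next, drop the shut fingers behind the lug.

Request:
servo_tool:
  rows:
    - {"offset": [-0.3, 0, 0], "yaw": 0, "claw": 1}
    - {"offset": [-0.3, 0, 0], "yaw": 0, "claw": 1}
    - {"offset": [-0.3, 0, 0.4], "yaw": 0, "claw": 1}
    - {"offset": [-0.3, 0, 0.8], "yaw": 0, "claw": 1}
    - {"offset": [-0.3, 0, 0.93], "yaw": 0, "claw": 1}
    - {"offset": [-0.3, 0, 0.93], "yaw": 0, "claw": 1}

```text
time: 36.62
ee_pos: [0.5496, -0.2164, 0.0918]
tcp_rot: [-180.0, -0.0, 86.3]
wrist_force: [0.4, -0.5, 0.3]
opening: 0.0
grasp_force: 0.0
```

Request:
servo_tool:
  rows:
    - {"offset": [0.08, 0, 0], "yaw": 0, "claw": 1}
    - {"offset": [0.16, 0, 0], "yaw": 0, "claw": 1}
    - {"offset": [0.22, 0, 0], "yaw": 0, "claw": 1}
    - {"offset": [0.25, 0, 0], "yaw": 0, "claw": 1}
    - {"offset": [0.28, 0, 0], "yaw": 0, "claw": 1}
    - {"offset": [0.31, 0, 0], "yaw": 0, "claw": 1}
    - {"offset": [0.35, 0, 0], "yaw": 0, "claw": 1}
    - {"offset": [0.4, 0, 0], "yaw": 0, "claw": 1}

```text
time: 37.62
ee_pos: [0.5524, -0.1768, 0.0919]
tcp_rot: [180.0, 0.0, 86.3]
wrist_force: [-0.3, -2.6, 2.3]
opening: 0.0002
grasp_force: 1.4
```

Request:
servo_tool:
  rows:
    - {"offset": [0.07, 0, 0], "yaw": 0, "claw": 1}
    - {"offset": [0.15, 0, 0], "yaw": 0, "claw": 1}
    - {"offset": [0.23, 0, 0], "yaw": 0, "claw": 1}
    - {"offset": [0.31, 0, 0], "yaw": 0, "claw": 1}
    - {"offset": [0.4, 0, 0], "yaw": 0, "claw": 1}
    - {"offset": [0.49, 0, 0], "yaw": 0, "claw": 1}
    - {"offset": [0.58, 0, 0], "yaw": 0, "claw": 1}
    - {"offset": [0.67, 0, 0], "yaw": 0, "claw": 1}
    - {"offset": [0.76, 0, 0], "yaw": 0, "claw": 1}
    - {"offset": [0.85, 0, 0], "yaw": 0, "claw": 1}
    - {"offset": [0.93, 0, 0], "yaw": 0, "claw": 1}
    - {"offset": [1.0, 0, 0], "yaw": 0, "claw": 1}

```text
time: 39.12
ee_pos: [0.5587, -0.0765, 0.0917]
tcp_rot: [-180.0, -0.0, 86.3]
wrist_force: [1.5, -2.9, 0.6]
opening: 0.0
grasp_force: 1.4
```

Request:
servo_tool:
  rows:
    - {"offset": [0.06, 0, 0], "yaw": 0, "claw": 1}
    - {"offset": [0.12, 0, 0], "yaw": 0, "claw": 1}
    - {"offset": [0.18, 0, 0], "yaw": 0, "claw": 1}
    - {"offset": [0.23, 0, 0], "yaw": 0, "claw": 1}
    - {"offset": [0.27, 0, 0], "yaw": 0, "claw": 1}
    - {"offset": [0.3, 0, 0], "yaw": 0, "claw": 1}
    - {"offset": [0.32, 0, 0], "yaw": 0, "claw": 1}
    - {"offset": [0.33, 0, 0], "yaw": 0, "claw": 1}
    - {"offset": [0.33, 0, 0], "yaw": 0, "claw": 1}

```text
time: 40.25
ee_pos: [0.5608, -0.044, 0.0917]
tcp_rot: [-180.0, -0.0, 86.3]
wrist_force: [0.9, -1.3, -0.1]
opening: 0.0003
grasp_force: 0.5
```

Run:
```python
from h import *
e=get_obs(); print(e["ee_pos"],sl(e["ee_pos"]),e["wrist_force"])
```

```text
[ 0.56077776 -0.04401103  0.09169907] [ 1.13037813e-05 -2.01470768e-03] [ 0.8524274  -1.25233173 -0.14484942]
```

Now push the last few millimetres in small steps until the force rises.

Request:
servo_tool:
  rows:
    - {"offset": [0.01, 0, 0], "yaw": 0, "claw": 1}
    - {"offset": [0.02, 0, 0], "yaw": 0, "claw": 1}
    - {"offset": [0.03, 0, 0], "yaw": 0, "claw": 1}
    - {"offset": [0.03, 0, 0], "yaw": 0, "claw": 1}

```text
time: 40.75
ee_pos: [0.561, -0.041, 0.0917]
tcp_rot: [-180.0, -0.0, 86.3]
wrist_force: [-0.2, -1.6, -0.7]
opening: 0.0001
grasp_force: 0.8
```

Request:
servo_tool:
  rows:
    - {"offset": [0.01, 0, 0], "yaw": 0, "claw": 1}
    - {"offset": [0.01, 0, 0], "yaw": 0, "claw": 1}

```text
time: 41.0
ee_pos: [0.5611, -0.04, 0.0917]
tcp_rot: [-180.0, -0.0, 86.3]
wrist_force: [-0.2, -2.5, 0.1]
opening: -0.0002
grasp_force: 0.9
```

Request:
servo_tool:
  rows:
    - {"offset": [0.01, 0, 0], "yaw": 0, "claw": 1}
    - {"offset": [0.01, 0, 0], "yaw": 0, "claw": 1}

```text
time: 41.25
ee_pos: [0.561, -0.0398, 0.0917]
tcp_rot: [-180.0, 0.1, 86.3]
wrist_force: [-0.9, -6.9, -0.1]
opening: -0.0
grasp_force: 3.3
```

Request:
servo_tool:
  rows:
    - {"offset": [0.01, 0, 0], "yaw": 0, "claw": 1}
    - {"offset": [0.01, 0, 0], "yaw": 0, "claw": 1}

```text
time: 41.5
ee_pos: [0.5611, -0.0397, 0.0918]
tcp_rot: [-180.0, 0.2, 86.2]
wrist_force: [-1.7, -11.4, 0.0]
opening: 0.0004
grasp_force: 5.9
```

Request:
servo_tool:
  rows:
    - {"offset": [-0.1, 0, 0], "yaw": 0, "claw": 1}
    - {"offset": [-0.5, 0, 0], "yaw": 0, "claw": 1}
    - {"offset": [-0.8, 0, 0], "yaw": 0, "claw": 1}
    - {"offset": [-0.8, 0, -0.4], "yaw": 0, "claw": 1}
    - {"offset": [-0.8, 0, -1], "yaw": 0, "claw": 1}
    - {"offset": [-0.8, 0, -1], "yaw": 0, "claw": 1}
    - {"offset": [-0.8, 0, -1], "yaw": 0, "claw": 1}

```text
time: 42.38
ee_pos: [0.5562, -0.118, 0.1917]
tcp_rot: [180.0, -0.0, 86.3]
wrist_force: [0.3, -0.5, -0.9]
opening: -0.0
grasp_force: 0.0
```

Request:
servo_tool:
  rows:
    - {"offset": [-1, -1, 0], "yaw": 0, "claw": 1}
    - {"offset": [-1, -1, 0], "yaw": 0, "claw": 1}
    - {"offset": [-1, -1, 0], "yaw": 0, "claw": 1}
    - {"offset": [-1, -1, 0], "yaw": 0, "claw": 1}

```text
time: 42.88
ee_pos: [0.4493, -0.2117, 0.191]
tcp_rot: [-180.0, -0.0, 86.2]
wrist_force: [0.7, -0.3, -0.3]
opening: 0.0001
grasp_force: 0.0
```

Run:
```python
from h import *
o=snap("10")
a_=o["scene"][0][85:285,155:415]; b=o["top"][0][132:274,230:420]
k=lambda q:cv2.resize(q,(400,308),interpolation=cv2.INTER_CUBIC)
cv2.imwrite("pics/b10.png",cv2.cvtColor(np.hstack([k(a_),k(b)]),cv2.COLOR_RGB2BGR))
C=cloud("top",o["top"][1]); P=C[(C[...,2]>.092)&(C[...,2]<.108)]; s_=sl(P)
for yy in(.195,.105):
    q=(abs(s_[:,0])<.04)&(abs(s_[:,1]-yy)<.04); print(sl(P[q].mean(0)),q.sum())
```

```text
[-0.00063521  0.19643093] 208
[0.00069577 0.10675373] 210
```

View pics/b10.png

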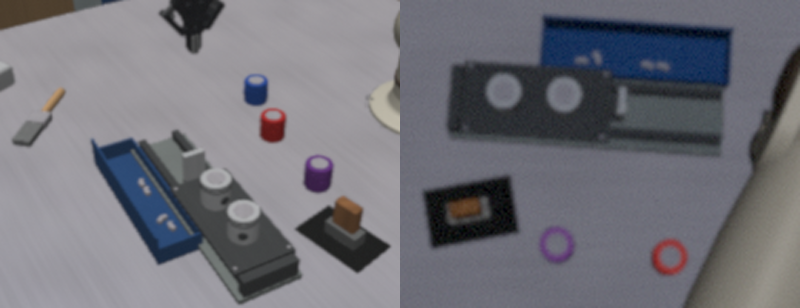

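The carrier is home against the stop, with both pistons upright at (503,90) and (565,93). The scraper is on its pad, the chips are in the trough, and the bystanders are in place. I hand in the job.

```bash
python3 -c "
from workcell import *
print(job_done())"
```

```text
the job is handed in; nothing more can be done
None
```

I handed in the job at about 43 s: all four chips are in the trough, the scraper is back on its pad, both pistons stand upright on the plate, and the carrier is pushed home against the end stop.

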